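Put three swapped vessels back on their own drip saucers

ROBOT

A 6-joint arm with a two-finger parallel gripper is mounted at the origin on a cart in front of the work surface, level with it; the furniture and walls round the work are solid. World frame = base frame: x ahead of the robot, y to its left, z up, the work surface at z = 0. Lengths are in mm, angles in rad, forces in N, time in s.
With the tool pointing down it reaches from about 275 to 750 mm from the base axis. Payload 10.2 kg.
Tool frame: the origin (TCP) lies at the very end of the fingers, on their centre line; the grasp point (between the pads) lies 19 mm behind it; z points along the fingers, y is the line along which they close (so a half turn about z gives the same grasp; the last joint's range is limited). The gripper opens to 85 mm and grips with 20 to 120 N. Pads are 22 mm wide; open, the fingers measure 114 mm over their backs; the gripper's body (76 mm by 85 mm) begins 54 mm behind the grasp point. The pads swing forward as they close: fully open they stand 13 mm farther back than shut.
Start: joints at [1.084, 0.313, 1.498, -0, 1.331, -0.223], TCP at [136.907, 506.841, 231.294] pointing down, gripper open.
Joint ranges: [-2.94, 2.94], [-0.97, 2.17], [0.19, 2.56], [-1.23, 4.37], [0.02, 3.11], [-2.88, 2.88]. Speed limits (rad/s): [2.39, 2.39, 3.01, 3.14, 3.14, 3.14].

INTERFACE

Orientations are given as a unit quaternion [w, x, y, z].
In Python, from rig import * gives the robot as it stands. The module is installed in compiled form; this text tells all that it offers.
- The arm moves only by the shell command python3 -m crank 'ROWS' [FORCE]. ROWS is JSON, a list that holds one entry, the list of rows, each a list of 7 numbers: the shift along the tool's x, y, z in units of 25 mm (1.0 is 25 mm), then the turn, a rotation vector about the tool's x, y, z in units of 8 degrees (1.0 is 8 degrees), then the finger opening in mm, from 0 to 85.4. A call has exactly 8 rows; each row shifts and turns the commanded pose from where the row before left it, along the tool's axes as they then stand; what a row does not reach is not made up. A row lasts 1/10 s, in which the tool goes at most 50 mm and 8.59 degrees, less where a joint would pass 70% of its speed; a pose out of reach is approached as far as the arm can. A call is refused whole if a number of a shift passes 1 or a number of a turn 1, either way. A call with a gripper value outside its range is refused whole. The fingers move at their own pace and stop on an object; FORCE is the grip in N (left out, the last holds). Time passes only in rows, so rows that do not move let the fingers close, or fill a call up. It gives the time, the measured TCP pose, the force, the opening and the grip force at its end, in the units of the state.
- sense(): the state, without advancing time (a new reading comes with each control period).
- capture(name): name is "side" or "top" or "wrist"; returns the picture (384x512x3 uint8, blue, green, red); there is no depth.
- camera_model(name): a dict with "fx", "fy", "cx", "cy" (pixels), "world_from_camera" (4x4, takes a point from camera to world coordinates); the wrist camera has in their place "T_tool_cam" (4x4, takes a point from camera to tool coordinates, whose origin is the TCP and whose axes are the flange's). Camera axes: x right, y up, looking along -z (the intrinsics and any distortion apply to the point x, -y, -z); pixel columns grow to the right and rows downward; lengths in mm; the calibration is good to about 2 mm. A picture is of the moment at which its call begins: read the wrist's pose just before it. camera_model takes no time and is no camera call.
- finish_job(): hands the job in; it is judged then, once.
The state is a dict: "time_s": time; "joints": joint angles; "dq": joint speeds; "tau": joint torques, N m; "eef_pos": TCP position; "ee_rot": TCP orientation; "force": force on the tool from outside, world axes, zero at the start; "wrist_torque": the same for the moment, N m; "grip_width": opening from 0.0 (shut) to 1.0 (fully open); "grip_force": force on a finger pad.
Only numpy, scipy, OpenCV 4.12 (cv2) and the standard library are available. Lean on these libraries where they do the work, as an engineer would, in place of code of your own. Each camera call takes 0.05 s, during which the arm holds its last target. There are 200 camera calls.

TASK

The beaker of swabs, the red-stoppered bottle and the slim dropper bottle have been put back on one another's round drip saucers. Swap them round, parking one on a free patch of bench on the way, so that the swab beaker ends on the largest saucer, the red-stoppered bottle on the middle-sized one and the dropper bottle on the smallest, each upright, flat on the saucer's floor, well centred and let go. Set them down without dropping or tipping any, and leave the flask, the tape roll and the empty beaker where they stand.

Things in the scene. Friction and masses are not known exactly. Their poses are not given: they have to be found in the camera images.
- swab_beaker: glass beaker with cotton swabs fixed in it, widest of the three vessels: round body 46 mm across, rim 52 mm at 56-66 mm height with a pouring lip to its own -y, swabs up to 86 mm, 0.05 kg. Starts in the smallest saucer. Origin on its underside, 4.5 mm off the body's axis towards the lip; z up. Grip the body along its own x, through the body's axis, at 30 to 50 mm height.
- swab_beaker_base (a point): the centre of the round base of the swab beaker, on its underside (the point to centre on the saucer); axes as the beaker's
- stopper_bottle: small clear glass bottle with a red stopper: round, 38 mm across, body to 46 mm height, 58 mm high in all, about 0.05 kg. Origin at the centre of its underside, z up. At the start it stands in the largest saucer.
- dropper_bottle: slim amber glass dropper bottle with black collar and pale rubber bulb, no label: round, 33 mm across, the body solid to the touch up to 70 mm height, 106 mm high in all, about 0.06 kg. Origin at the centre of its underside, z up. At the start it stands in the middle-sized saucer.
- saucer_large: round black plastic drip saucer, fixed to the bench, the largest of three: outside diameter 110 mm, inside diameter 102 mm, rim 9 mm high and 4 mm thick all round, floor 4 mm above the bench. Origin at the centre of its underside on the bench, z up.
- saucer_middle: round black plastic drip saucer, fixed to the bench, the middle-sized of three: outside diameter 90 mm, inside diameter 82 mm, rim 9 mm high and 4 mm thick all round, floor 4 mm above the bench. Origin at the centre of its underside on the bench, z up.
- saucer_small: round black plastic drip saucer, fixed to the bench, the smallest of three: outside diameter 72 mm, inside diameter 64 mm, rim 9 mm high and 4 mm thick all round, floor 4 mm above the bench. Origin at the centre of its underside on the bench, z up.
- flask: conical glass flask, 85 mm across at the foot, 140 mm high, loose, to the right of the work: a bystander. Origin at the centre of its underside.
- tape_roll: roll of brown tape lying flat, 96 mm across, 48 mm high, loose, to the left of the work: a bystander. Origin at the centre of its underside.
- empty_beaker: empty glass beaker, 64 by 72 mm across, 78 mm high, loose, behind the saucers: a bystander. Origin at the centre of its underside.
Mind the look-alikes: they are no part of the job. What is shaped like the swab_beaker but orange or purple is not meant.

How it is judged:
By the outcome, as a careful person would: the job done as asked, in the order asked, and still so for the second after the job is handed in, with the robot touching nothing.
It also fails if it takes over 120 s, if anything falls off the work surface, if the arm or the gripper's body presses on something with over 40 N, if the wrist force passes 120 N, or if a joint passes its speed limit or range.

## Working session

There is one attempt and no reset: what is moved stays moved. The work goes in short steps, Python scripts to look and compute and a shell command to move; the robot and the scene stay as the last step left them, time stands still between calls to the robot, and variables do not carry over. Pictures are saved under pics/ and viewed, at most 14 in all, crops included, and the job is handed in when it is done.

```bash
mkdir -p pics
python3 - <<'E'
from rig import *
import cv2,numpy as np
np.set_printoptions(precision=3,suppress=True)
s=sense();print(s)
for n in("side","top","wrist"):
    cv2.imwrite(f"pics/a_{n}.png",capture(n));print(n,camera_model(n))
E
```

```text
{'time_s': 0.0, 'joints': array([ 1.084,  0.313,  1.498,  0.   ,  1.331, -0.223]), 'dq': array([ 0.001,  0.001, -0.001, -0.002,  0.   , -0.   ]), 'tau': array([  0.001, -41.229, -25.973,  -0.   ,   0.004,   0.   ]), 'eef_pos': array([136.781, 506.59 , 230.716]), 'ee_rot': array([-0.   ,  0.132,  0.991, -0.001]), 'force': array([ 0.309, -0.352,  0.325]), 'wrist_torque': array([-0.027,  0.007,  0.064]), 'grip_force': 0.0, 'grip_width': 1.0026332341135011}
side {'fx': 411.72946504049094, 'fy': 411.72946504049094, 'cx': 258.72116320508786, 'cy': 196.3982528897407, 'world_from_camera': array([[   0.815,    0.245,   -0.525,  -66.983],
       [  -0.58 ,    0.34 ,   -0.74 , -913.93 ],
       [  -0.002,    0.908,    0.419,  564.44 ],
       [   0.   ,    0.   ,    0.   ,    1.   ]])}
top {'fx': 364.85602584040345, 'fy': 364.85602584040345, 'cx': 260.14562937226844, 'cy': 191.34260423394335, 'world_from_camera': array([[  -0.015,    0.992,   -0.122,  455.918],
       [  -1.   ,   -0.017,   -0.018,  -10.104],
       [  -0.02 ,    0.122,    0.992, 1182.31 ],
       [   0.   ,    0.   ,    0.   ,    1.   ]])}
wrist {'fx': 338.66932639701946, 'fy': 338.66932639701946, 'cx': 252.73491710658743, 'cy': 189.6406473490442, 'T_tool_cam': array([[   0.   ,    0.955,    0.298,   75.49 ],
       [   1.   ,    0.   ,   -0.001,    0.367],
       [  -0.001,    0.298,   -0.955, -142.125],
       [   0.   ,    0.   ,    0.   ,    1.   ]])}
```

View pics/a_top.png

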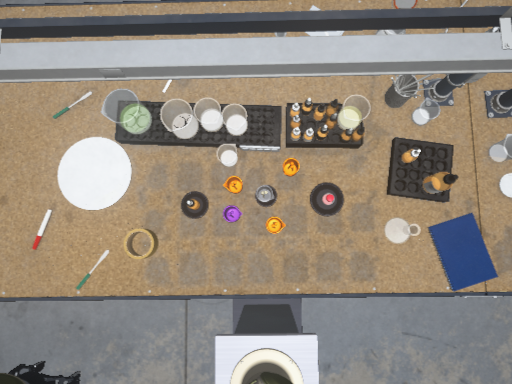

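View pics/a_side.png

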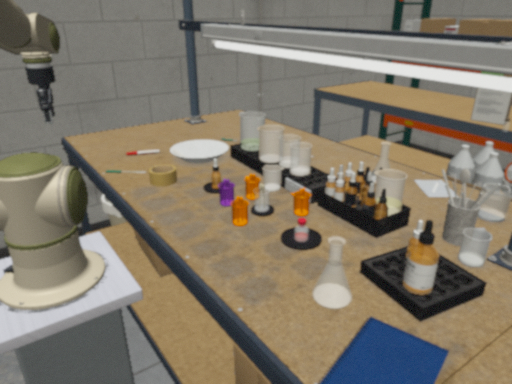

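The top view shows three saucers: large (327,199) with the red stopper, middle (194,204) with the dropper bottle, and small (265,195) with the clear swab beaker. Beaker-shaped candidates are orange (291,167), (234,184), (275,226), purple (232,214), and clear (265,195). The clear one fits, because it stands in the smallest saucer and isn't coloured. I'll confirm that in an enlarged crop and measure.

```bash
cat > h.py <<'E'
from rig import *
import cv2,numpy as np
from scipy.spatial.transform import Rotation as R
np.set_printoptions(precision=2,suppress=True)
def T(name,s=None):
    m=camera_model(name)
    if name!="wrist": return m,m["world_from_camera"]
    W=np.eye(4);w,x,y,z=s["ee_rot"];W[:3,:3]=R.from_quat([x,y,z,w]).as_matrix();W[:3,3]=s["eef_pos"]
    return m,W@m["T_tool_cam"]
def ray(name,u,v,z,s=None):
    m,C=T(name,s);d=C[:3,:3]@np.array([(u-m["cx"])/m["fx"],-(v-m["cy"])/m["fy"],-1]);p=C[:3,3]
    return p+d*(z-p[2])/d[2]
def proj(name,P,s=None):
    m,C=T(name,s);q=np.linalg.inv(C)@np.r_[P,1];return np.array([m["cx"]+m["fx"]*q[0]/-q[2],m["cy"]-m["fy"]*q[1]/-q[2]])
def go(target,yaw=None):
    "shift to target in tool axes, units of 25mm"
    s=sense();_,x,y,_=s["ee_rot"];w,x,y,z=s["ee_rot"];M=R.from_quat([x,y,z,w]).as_matrix()
    return M.T@(np.array(target)-s["eef_pos"])/25
E
python3 - <<'E'
from h import *
im=cv2.imread("pics/a_top.png")
for n,(u,v) in dict(large=(327,199),mid=(194,204),small=(265,195)).items():
    c=im[v-22:v+23,u-22:u+23]
    m=(c.max(2)<55).astype(np.uint8)
    k,l,st,ce=cv2.connectedComponentsWithStats(m)
    i=1+np.argmax(st[1:,4]);cn=max(cv2.findContours((l==i).astype(np.uint8),0,1)[0],key=cv2.contourArea)
    e=cv2.fitEllipse(cv2.convexHull(cn));print(n,e,ray("top",e[0][0]+u-22,e[0][1]+v-22,9))
hsv=cv2.cvtColor(im,cv2.COLOR_BGR2HSV)
for n,lo,hi,h in(("orange",(8,180,150),(18,255,255),60),("purple",(125,80,60),(160,255,255),60),("red",(170,120,80),(180,255,255),58)):
    m=cv2.inRange(hsv,lo,hi);k,l,st,ce=cv2.connectedComponentsWithStats(m)
    for i in range(1,k):
        if st[i,4]>25: print(n,ce[i],st[i,4],ray("top",*ce[i],h))
print("tape",ray("top",140,243,48),"empty",ray("top",228,155,78),"dropper bulb",ray("top",195,203,60))
print("flaskside",ray("side",333,292,5),"top",ray("top",397,231,70))
cv2.imwrite("pics/a_crop.png",cv2.resize(im[135:255,165:350],None,fx=4.2,fy=4.2,interpolation=2))
E
```

```text
Traceback (most recent call last):
ValueError: attempt to get argmax of an empty sequence
```

Run:
```python
from h import *
im=cv2.imread("pics/a_top.png")
for n,(u,v) in dict(large=(327,199),mid=(194,204),small=(265,195)).items():
    c=im[v-22:v+23,u-22:u+23]
    m=(c.max(2)<85).astype(np.uint8)
    k,l,st,ce=cv2.connectedComponentsWithStats(m)
    i=1+np.argmax(st[1:,4]);cn=max(cv2.findContours((l==i).astype(np.uint8),0,1)[0],key=cv2.contourArea)
    e=cv2.fitEllipse(cv2.convexHull(cn));print(n,c.min(),e,ray("top",e[0][0]+u-22,e[0][1]+v-22,9))
hsv=cv2.cvtColor(im,cv2.COLOR_BGR2HSV)
for n,lo,hi,h in(("orange",(8,180,150),(18,255,255),60),("purple",(125,80,60),(160,255,255),60),("red",(170,120,80),(180,255,255),58)):
    m=cv2.inRange(hsv,lo,hi);k,l,st,ce=cv2.connectedComponentsWithStats(m)
    for i in range(1,k):
        if st[i,4]>25: print(n,ce[i],st[i,4],ray("top",*ce[i],h))
print("tape",ray("top",140,243,48),"empty",ray("top",228,155,78),"dropper bulb",ray("top",195,203,60))
print("flaskside",ray("side",333,292,5),"top",ray("top",397,231,70))
cv2.imwrite("pics/a_crop.png",cv2.resize(im[135:255,165:350],None,fx=4.2,fy=4.2,interpolation=2))
```

```text
large 48 ((21.24653434753418, 21.621627807617188), (31.968223571777344, 32.92097091674805), 114.72889709472656) [ 573.5  -201.32    9.  ]
mid 48 ((22.16474723815918, 22.455015182495117), (25.79848861694336, 26.356245040893555), 36.09049987792969) [561.64 225.57   9.  ]
small 32 ((22.450908660888672, 25.77797508239746), (12.926114082336426, 17.173809051513672), 95.06819915771484) [576.26  -5.52   9.  ]
orange [290.41 165.63] 125 [673.71 -85.32  60.  ]
orange [232.48 183.16] 144 [621.6  96.1  60. ]
orange [275.25 224.19] 95 [492.3  -34.46  60.  ]
purple [231.32 213.41] 234 [527.45 100.19  60.  ]
red [329.64 197.58] 45 [ 571.65 -203.9    58.  ]
tape [441.   385.34  48.  ] empty [707.21 107.81  78.  ] dropper bulb [561.52 212.76  60.  ]
flaskside [ 479.4  -419.72    5.  ] top [ 465.96 -399.93   70.  ]
```

View pics/a_crop.png

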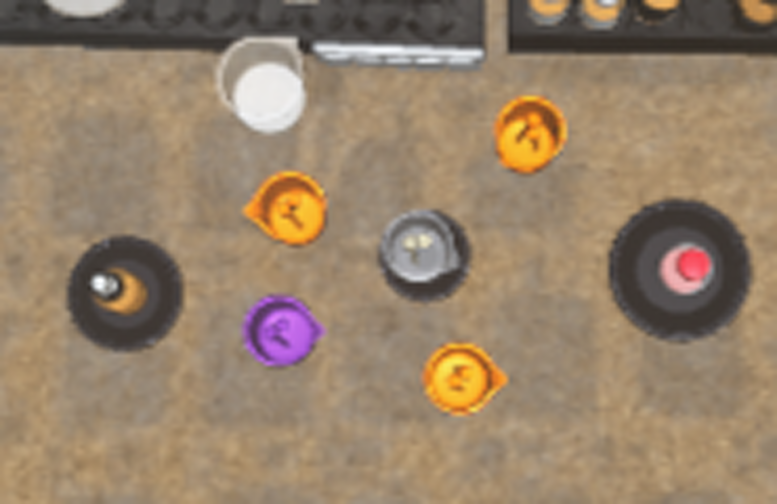

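The crop confirms the swab beaker as the clear vessel at crop (418,246). It has pale swabs and its lip points right and slightly down, towards world −y. The orange and purple ones are look-alikes. The bench at crop (650,450) is free for parking. Next I'll bring the wrist camera over.

```bash
python3 -m crank '[[[0,0,0,0,0,-0.95,85],[0,0,0,0,0,-0.95,85],[-1,-1,0,0,0,0,85],[-1,-1,0,0,0,0,85],[-1,-1,0,0,0,0,85],[-1,-1,0,0,0,0,85],[-1,-1,0,0,0,0,85],[-1,-1,0,0,0,0,85]]]' 30
python3 -m crank '[[[-1,-1,0,0,0,0,85],[-1,-1,0,0,0,0,85],[-1,-1,0,0,0,0,85],[-1,-1,0,0,0,0,85],[-1,-1,0,0,0,0,85],[-1,-1,0,0,0,0,85],[0,-1,0,0,0,0,85],[0,0,0,0,0,0,85]]]'
python3 - <<'E'
from h import *
import pickle
s=sense();im=capture("wrist");cv2.imwrite("pics/w1.png",im);pickle.dump(s,open("w1.pkl","wb"));print(s["eef_pos"],s["ee_rot"])
E
python3 -m crank '[[[0,-1,0,0,0,0,85],[0,-1,0,0,0,0,85],[0,-1,0,0,0,0,85],[0,-1,0,0,0,0,85],[0,-1,0,0,0,0,85],[0,-1,0,0,0,0,85],[0,-1,0,0,0,0,85],[0,-1,0,0,0,0,85]]]'
python3 -m crank '[[[0,-1,0,0,0,0,85],[0,-1,0,0,0,0,85],[0,-1,0,0,0,0,85],[0,0,0,0,0,0,85],[0,0,0,0,0,0,85],[0,0,0,0,0,0,85],[0,0,0,0,0,0,85],[0,0,0,0,0,0,85]]]'
python3 - <<'E'
from h import *
import pickle
s=sense();im=capture("wrist");cv2.imwrite("pics/w2.png",im);pickle.dump(s,open("w2.pkl","wb"));print(s["eef_pos"],s["ee_rot"])
cv2.imwrite("pics/w12.png",cv2.resize(np.vstack([cv2.imread("pics/w1.png"),im]),None,fx=.75,fy=.75))
E
```

```text
time_s: 0.95
eef_pos: [287.9, 355.9, 231.2]
ee_rot: [-0.0, -0.001, 1.0, -0.0]
force: [1.3, 0.6, 0.4]
grip_width: 0.994
grip_force: 0.0
time_s: 1.75
eef_pos: [437.8, 180.2, 230.9]
ee_rot: [-0.0, 0.001, 1.0, -0.0]
force: [0.4, 1.1, -0.4]
grip_width: 0.997
grip_force: 0.0
[437.79 180.16 230.9 ] [-0.  0.  1. -0.]
time_s: 2.6
eef_pos: [437.7, -17.8, 231.4]
ee_rot: [0.0, -0.001, 1.0, 0.0]
force: [1.0, 0.4, 0.4]
grip_width: 0.994
grip_force: 0.0
time_s: 3.4
eef_pos: [437.9, -92.1, 231.4]
ee_rot: [0.0, -0.001, 1.0, -0.0]
force: [-0.2, -0.3, 0.6]
grip_width: 0.996
grip_force: 0.0
[437.87 -92.05 231.38] [ 0. -0.  1. -0.]
```

View pics/w12.png

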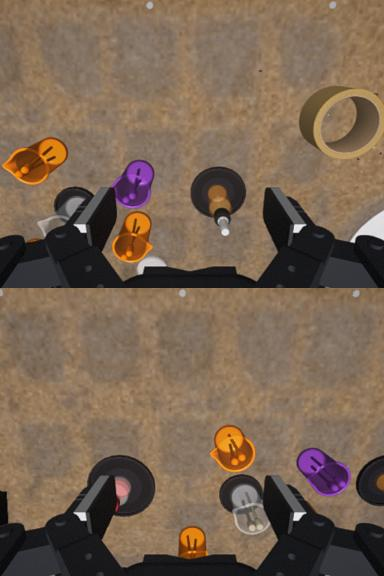

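The two wrist views (top: y=180, bottom: y=-92; image right is +y, image down is away from the robot) show the saucers between or under the fingers. Dropper saucer is at about (218,190) in the montage, swab saucer at (240,497), red bottle at (122,487). I'll step forward for unobstructed views of the small and large saucers.

```bash
cat > look.py <<'E'
import sys,pickle
from h import *
n=sys.argv[1];s=sense();im=capture("wrist");cv2.imwrite(f"pics/{n}.png",im);pickle.dump(s,open(n+".pkl","wb"));print(n,s["eef_pos"],s["ee_rot"])
E
python3 -m crank '[[[-0.8,0.9,0,0,0,0,85],[-0.8,0.9,0,0,0,0,85],[-0.8,0.9,0,0,0,0,85],[-0.8,0.8,0,0,0,0,85],[0,0,0,0,0,0,85],[0,0,0,0,0,0,85],[0,0,0,0,0,0,85],[0,0,0,0,0,0,85]]]' | tail -0
python3 look.py w3
python3 -m crank '[[[0,-1,0,0,0,0,85],[0,-1,0,0,0,0,85],[0,-1,0,0,0,0,85],[0,-1,0,0,0,0,85],[0,-1,0,0,0,0,85],[0,-1,0,0,0,0,85],[0,-1,0,0,0,0,85],[0,-0.8,0,0,0,0,85]]]' | tail -0
python3 -m crank '[[[0,0,0,0,0,0,85],[0,0,0,0,0,0,85],[0,0,0,0,0,0,85],[0,0,0,0,0,0,85],[0,0,0,0,0,0,85],[0,0,0,0,0,0,85],[0,0,0,0,0,0,85],[0,0,0,0,0,0,85]]]' | tail -0
python3 look.py w4
python3 - <<'E'
from h import *
cv2.imwrite("pics/w34.png",np.hstack([cv2.imread(f"pics/{n}.png")[100:384,70:440] for n in("w3","w4")]))
E
```

```text
w3 [517.3   -5.64 231.45] [ 0. -0.  1. -0.]
w4 [ 517.96 -199.99  231.29] [-0. -0.  1.  0.]Exception ignored on flushing sys.stdout:
BrokenPipeError: [Errno 32] Broken pipe
Exception ignored on flushing sys.stdout:
BrokenPipeError: [Errno 32] Broken pipe
Exception ignored on flushing sys.stdout:
BrokenPipeError: [Errno 32] Broken pipe
```

View pics/w34.png

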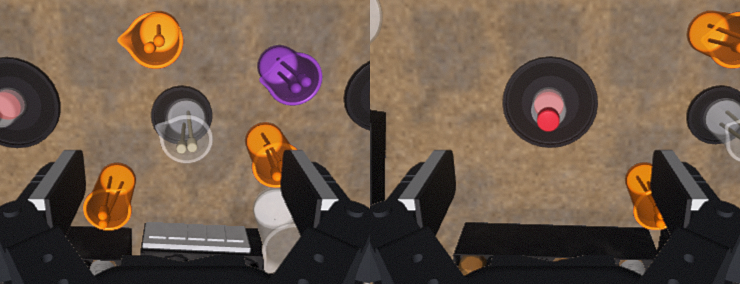

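Run:
```python
from h import *
import pickle
def dark(n,u,v,r,t=75,z=9):
    im=cv2.imread(f"pics/{n}.png");s=pickle.load(open(n+".pkl","rb"))
    m=np.zeros(im.shape[:2],np.uint8);m[v-r:v+r,u-r:u+r]=(im[v-r:v+r,u-r:u+r].max(2)<t)
    k,l,st,ce=cv2.connectedComponentsWithStats(m);i=1+np.argmax(st[1:,4])
    h=cv2.convexHull(max(cv2.findContours((l==i).astype(np.uint8),0,1)[0],key=cv2.contourArea))
    P=np.array([ray("wrist",*p[0],z,s)[:2] for p in h]).astype(np.float32)
    e=cv2.fitEllipse(P);print(n,"saucer",e)
dark("w3",252,216,42);dark("w4",250,202,60);dark("w1",290,255,50)
im=cv2.imread("pics/w4.png");s=pickle.load(open("w4.pkl","rb"))
hsv=cv2.cvtColor(im,cv2.COLOR_BGR2HSV);m=cv2.inRange(hsv,(170,170,100),(180,255,255))
k,l,st,ce=cv2.connectedComponentsWithStats(m);i=1+np.argmax(st[1:,4]);print(st[i],ce[i],ray("wrist",*ce[i],60,s))
m=((hsv[...,0]>168)|(hsv[...,0]<6))&(hsv[...,1]>50);m=m.astype(np.uint8);m[:140]=0;m[250:]=0
k,l,st,ce=cv2.connectedComponentsWithStats(m);i=1+np.argmax(st[1:,4]);print(st[i])
a=cv2.resize(cv2.imread("pics/w3.png")[170:280,200:310],None,fx=5,fy=5)
b=cv2.resize(im[140:260,190:310],(550,550));
c=cv2.imread("pics/w1.png")[190:330,230:350]
cv2.imwrite("pics/z.png",cv2.resize(np.hstack([a,b]),(800,400)));
```

```text
w3 saucer ((587.0101318359375, -6.727534294128418), (69.80352020263672, 72.16337585449219), 86.30622863769531)
w4 saucer ((573.06298828125, -202.4836883544922), (107.78021240234375, 109.51399230957031), 92.45592498779297)
w1 saucer ((566.1480102539062, 226.44606018066406), (86.29313659667969, 106.21524810791016), 96.68476104736328)
[237 208  22  24 392] [247.75 219.79] [ 571.92 -204.28   60.  ]
[234 190  30  43 970]
```

View pics/z.png

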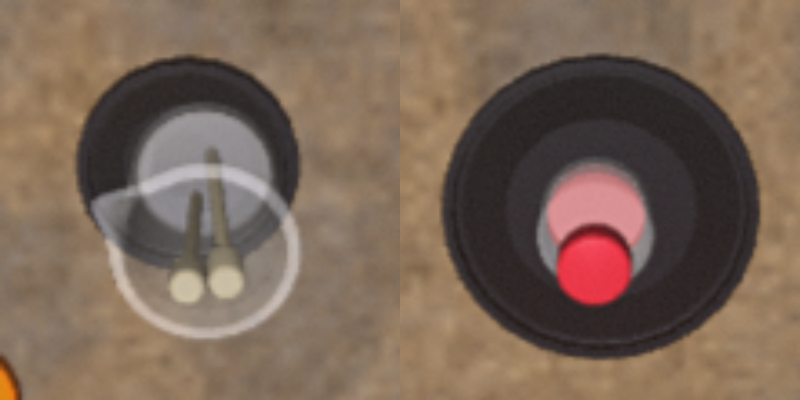

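Run:
```python
from h import *
import pickle
s3=pickle.load(open("w3.pkl","rb"));s4=pickle.load(open("w4.pkl","rb"));s1=pickle.load(open("w1.pkl","rb"))
f=lambda x,y,z:ray("wrist",200+x*110/400,170+y*110/400,z,s3)
g=lambda x,y,z:ray("wrist",190+(x-400)*.3,140+y*.3,z,s4)
print("small saucer edges L R T B",f(78,165,9),f(299,165,9),f(188,57,9),f(188,270,9))
print("rim c",f(206,252,70)," L? R T B",f(300,252,70),f(206,165,70),f(206,337,70),"lip",f(95,203,70))
print("base disc T,L,R",f(204,103,5),f(135,172,5),f(273,172,5))
print("stopper top",g(595,264,62),"sides",g(557,264,62),g(632,264,62),"base L R",g(537,225,30),g(655,225,30))
# dropper in w1, saucer
im=cv2.imread("pics/w1.png");hsv=cv2.cvtColor(im,cv2.COLOR_BGR2HSV)
cv2.imwrite("pics/z1.png",cv2.resize(im[200:330,240:360],None,fx=5,fy=5)[:600])
```

```text
small saucer edges L R T B [586.91 -41.12   9.  ] [586.89  29.08   9.  ] [551.09  -6.17   9.  ] [623.7   -6.19   9.  ]
rim c [587.9   -1.18  70.  ]  L? R T B [587.89  24.26  70.  ] [562.63  -1.29  70.  ] [613.74  -1.08  70.  ] lip [573.54 -30.9   70.  ]
base disc T,L,R [567.46  -1.13   5.  ] [590.91 -23.24   5.  ] [590.9   21.16   5.  ]
stopper top [ 570.46 -203.51   62.  ] sides [ 570.47 -214.79   62.  ] [ 570.44 -192.51   62.  ] base L R [ 570.02 -222.64   30.  ] [ 569.96 -184.41   30.  ]
```

View pics/z1.png

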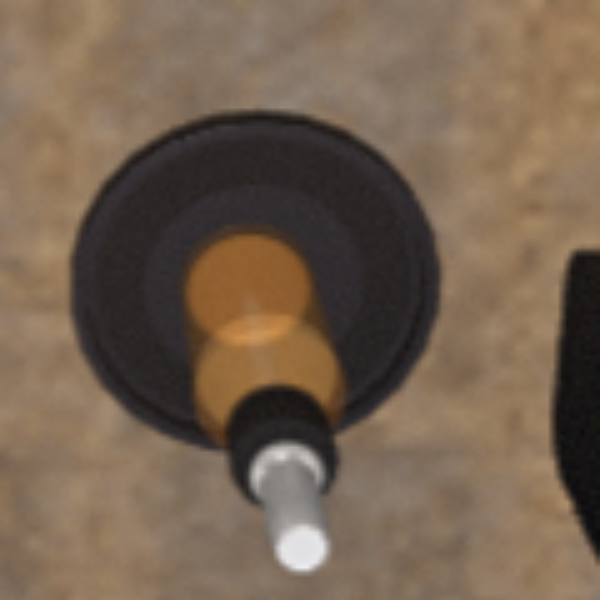

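The middle saucer is cleanly visible (crop edges L70, R440, T110, B450). The amber base disc is at about (248,290), with the shoulder above it. Now measuring those, then picking the stopper bottle at about (571,-203.7).

```bash
python3 - <<'E'
from h import *
import pickle
s1=pickle.load(open("w1.pkl","rb"));f=lambda x,y,z:ray("wrist",240+x/5,200+y/5,z,s1)
print("mid saucer",f(70,285,9),f(440,285,9),f(255,110,9),f(255,450,9))
print("dropper base T L R",f(248,230,5),f(186,290,5),f(311,290,5),"shoulder z",[f(271,381,z) for z in(60,70)], "bulb tip",f(302,547,110))
print(sense()["joints"],go([571,-203.7,14]))
E
python3 -m crank '[[[-0.7,-0.05,1,0,0,0,60],[-0.7,-0.05,1,0,0,0,60],[-0.72,-0.05,1,0,0,0,60],[0,0,1,0,0,0,60],[0,0,1,0,0,0,60],[0,0,1,0,0,0,60],[0,0,0.5,0,0,0,60],[0,0,0.5,0,0,0,60]]]' 25
python3 -m crank '[[[0,0,0.3,0,0,0,60],[0,0,0.3,0,0,0,60],[0,0,0.3,0,0,0,60],[0,0,0.3,0,0,0,60],[0,0,0.3,0,0,0,60],[0,0,0.2,0,0,0,60],[0,0,0,0,0,0,60],[0,0,0,0,0,0,60]]]'
```

```text
mid saucer [560.5 182.    9. ] [560.65 270.82   9.  ] [515.23 224.95   9.  ] [606.28 227.87   9.  ]
dropper base T L R [548.01 224.76   5.  ] [564.08 210.19   5.  ] [564.13 240.56   5.  ] shoulder z [array([555.39, 224.08,  60.  ]), array([549.23, 222.7 ,  70.  ])] bulb tip [559.14 224.02 110.  ]
[-0.58  0.38  1.4  -0.    1.36 -2.15] [-2.12 -0.15  8.69]
time_s: 6.75
eef_pos: [571.1, -203.9, 55.9]
ee_rot: [0.0, -0.001, 1.0, -0.0]
force: [0.1, -0.4, 0.0]
grip_width: 0.703
grip_force: 0.0
time_s: 7.55
eef_pos: [571.1, -203.8, 13.9]
ee_rot: [0.0, -0.001, 1.0, -0.0]
force: [-0.2, -0.3, -0.2]
grip_width: 0.705
grip_force: 0.0
```

```bash
python3 -m crank '[[[0,0,0,0,0,0,40],[0,0,0,0,0,0,30],[0,0,0,0,0,0,30],[0,0,0,0,0,0,30],[0,0,0,0,0,0,30],[0,0,0,0,0,0,30],[0,0,-0.2,0,0,0,30],[0,0,-0.3,0,0,0,30]]]' 25
python3 -m crank '[[[0,0,-0.5,0,0,0,30],[0,0,-0.8,0,0,0,30],[0,0,-0.5,0,0,0,30],[0,0,-0.2,0,0,0,30],[0.2,0,0,0,0,0,30],[0.4,0,0,0,0,0,30],[0.6,0,0,0,0,0,30],[0.6,0,0,0,0,0,30]]]'
python3 look.py w5
```

```text
time_s: 8.35
eef_pos: [570.5, -203.5, 26.0]
ee_rot: [-0.001, -0.001, 1.0, 0.0]
force: [-0.6, 0.7, 0.1]
grip_width: 0.44
grip_force: 25.1
time_s: 9.15
eef_pos: [524.7, -203.5, 75.3]
ee_rot: [-0.001, -0.001, 1.0, 0.0]
force: [-0.2, -0.6, -0.6]
grip_width: 0.44
grip_force: 25.2
w5 [ 524.69 -203.47   75.32] [-0. -0.  1.  0.]
```

View pics/w5.png

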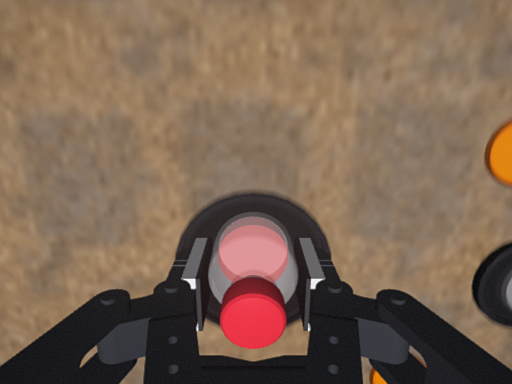

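The red-stoppered bottle is held upright between the pads, stopper at (253,318). I'll park it on the free bench at about (440,-203).

```bash
python3 -m crank '[[[0.6,0,0,0,0,0,30],[0.8,0,0,0,0,0,30],[0.8,0,0,0,0,0,30],[0.6,0,0,0,0,0,30],[0.4,0,0,0,0,0,30],[0.2,0,0.2,0,0,0,30],[0,0,0.5,0,0,0,30],[0,0,0.6,0,0,0,30]]]'
python3 -m crank '[[[0,0,0.5,0,0,0,30],[0,0,0.3,0,0,0,30],[0,0,0.2,0,0,0,30],[0,0,0.1,0,0,0,30],[0,0,0.1,0,0,0,30],[0,0,0.08,0,0,0,30],[0,0,0,0,0,0,30],[0,0,0,0,0,0,30]]]'
```

```text
time_s: 10.0
eef_pos: [441.3, -204.2, 43.3]
ee_rot: [0.0, -0.001, 1.0, -0.0]
force: [0.1, -0.5, -0.8]
grip_width: 0.436
grip_force: 25.2
time_s: 10.8
eef_pos: [441.0, -204.0, 12.0]
ee_rot: [0.0, -0.001, 1.0, -0.0]
force: [0.2, 0.0, -0.4]
grip_width: 0.436
grip_force: 25.2
```

```bash
python3 -m crank '[[[0,0,0.04,0,0,0,30],[0,0,0.03,0,0,0,30],[0,0,0,0,0,0,30],[0,0,0,0,0,0,42],[0,0,0,0,0,0,50],[0,0,0,0,0,0,60],[0,0,0,0,0,0,60],[0,0,0,0,0,0,60]]]'
python3 -m crank '[[[0,0,-0.4,0,0,0,60],[0,0,-0.8,0,0,0,60],[0,0,-1,0,0,0,70],[0,0,-1,0,0,0,70],[0,0,-1,0,0,0,70],[0,0,-1,0,0,1,70],[0,0,-1,0,0,1,70],[0,0,-1,0,0,1,70]]]'
python3 - <<'E'
from h import *
print(go([588.3,-1.1,23]),sense()["force"])
E
```

```text
time_s: 11.6
eef_pos: [441.0, -203.9, 10.0]
ee_rot: [-0.0, -0.001, 1.0, 0.0]
force: [-0.0, 0.5, 0.3]
grip_width: 0.701
grip_force: 0.0
time_s: 12.4
eef_pos: [440.8, -203.8, 191.9]
ee_rot: [0.0, 0.21, 0.978, -0.0]
force: [0.2, 0.1, -0.0]
grip_width: 0.819
grip_force: 0.0
[-2.05  9.82  6.76] [ 0.22  0.09 -0.  ]
```

```bash
python3 -m crank '[[[0,0,0,0,0,1,66],[0,0,0,0,0,1,66],[0,0,0,0,0,1,66],[0,0,0,0,0,1,66],[0,0,0,0,0,1,66],[0,0,0,0,0,1,66],[0,0,0,0,0,1,66],[0,0,0,0,0,1,66]]]' >/dev/null
python3 -m crank '[[[0,0,0,0,0,1,66],[0,0,0,0,0,1,66],[0,0,0,0,0,1,66],[0,0,0,0,0,0.5,66],[0,0,0,0,0,0,66],[0,0,0,0,0,0,66],[0,0,0,0,0,0,66],[0,0,0,0,0,0,66]]]'
python3 - <<'E'
from h import *
print(go([588.3,-1.1,191]),go([588.3,-1.1,23]),sense()["joints"])
E
```

```text
time_s: 14.0
eef_pos: [441.0, -203.9, 190.2]
ee_rot: [0.0, 0.847, 0.531, 0.0]
force: [-1.0, -0.6, 0.7]
grip_width: 0.772
grip_force: 0.0
[ 9.87  1.76 -0.03] [9.87 1.76 6.69] [-0.67  0.26  1.67 -0.    1.2  -0.22]
```

```bash
python3 -m crank '[[[1,0.2,0,0,0,0,66],[1,0.2,0,0,0,0,66],[1,0.2,0,0,0,0,66],[1,0.2,0,0,0,0,66],[1,0.2,0,0,0,0,66],[1,0.2,0,0,0,0,66],[1,0.2,0,0,0,0,66],[1,0.2,0,0,0,0,66]]]' >/dev/null
python3 -m crank '[[[0.9,0.16,0,0,0,0,66],[0.6,0,0,0,0,0,66],[0.37,0,0,0,0,0,66],[0,0,0,0,0,0,66],[0,0,0,0,0,0,66],[0,0,0,0,0,0,66],[0,0,0,0,0,0,66],[0,0,0,0,0,0,66]]]'
python3 look.py w6
python3 - <<'E'
from h import *
import pickle
s=sense();im=cv2.imread("pics/w6.png")
for z in(4,70): print(proj("wrist",[588.3,-1.1,z],s))
im[:]=im
cv2.imwrite("pics/z6.png",cv2.resize(im[150:350,150:360],None,fx=2.8,fy=2.8,interpolation=2))
E
```

```text
time_s: 15.6
eef_pos: [588.3, -1.7, 190.1]
ee_rot: [0.0, 0.848, 0.53, 0.0]
force: [0.2, 0.2, -0.3]
grip_width: 0.773
grip_force: 0.0
w6 [588.27  -1.68 190.15] [0.   0.85 0.53 0.  ]
[252.02 164.88]
[251.9  183.37]
```

View pics/z6.png

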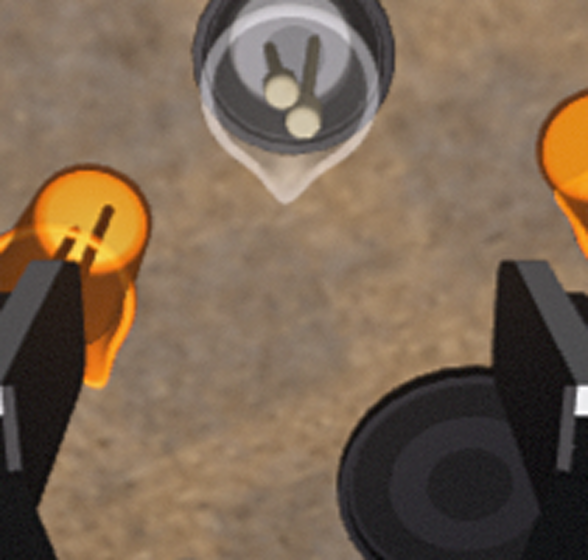

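The lip points straight along −tool x, with its tip at (287,200) and the rim centre at (291,97). The beaker is centred between the fingers and the closing line matches its own x. Descending.

```bash
python3 -m crank '[[[-0.02,0.03,0.6,0,0,0,66],[0,0,0.9,0,0,0,66],[0,0,0.9,0,0,0,66],[0,0,0.7,0,0,0,66],[0,0,0.5,0,0,0,66],[0,0,0.4,0,0,0,66],[0,0,0.4,0,0,0,66],[0,0,0,0,0,0,66]]]'
python3 -m crank '[[[0,0,0.4,0,0,0,66],[0,0,0.4,0,0,0,66],[0,0,0.4,0,0,0,66],[0,0,0.4,0,0,0,66],[0,0,0.4,0,0,0,66],[0,0,0.25,0,0,0,66],[0,0,0,0,0,0,66],[0,0,0,0,0,0,66]]]'
python3 -m crank '[[[0,0,0,0,0,0,56],[0,0,0,0,0,0,48],[0,0,0,0,0,0,42],[0,0,0,0,0,0,38],[0,0,0,0,0,0,38],[0,0,0,0,0,0,38],[0,0,0,0,0,0,38],[0,0,0,0,0,0,38]]]' 25
```

```text
time_s: 16.45
eef_pos: [588.4, -2.0, 79.0]
ee_rot: [-0.001, 0.848, 0.531, -0.001]
force: [-1.0, 0.2, -0.5]
grip_width: 0.774
grip_force: 0.0
time_s: 17.25
eef_pos: [589.0, -2.1, 23.9]
ee_rot: [0.0, 0.848, 0.531, 0.0]
force: [-0.5, -0.0, -0.7]
grip_width: 0.773
grip_force: 0.0
time_s: 18.05
eef_pos: [589.1, -2.0, 24.4]
ee_rot: [0.0, 0.848, 0.531, 0.0]
force: [-2.5, 0.8, 5.5]
grip_width: 0.556
grip_force: 23.2
```

The opening reads 47.5 mm where 46 was expected, with a small vertical force, so the pads may be touching the flare of the rim. I'll regrip a little lower.

```bash
python3 -m crank '[[[0,0,0,0,0,0,54],[0,0,0,0,0,0,60],[0,0,0.07,0,0,0,60],[0,0,0.07,0,0,0,60],[0,0,0,0,0,0,60],[0,0,0,0,0,0,60],[0,0,0,0,0,0,52],[0,0,0,0,0,0,48]]]'
python3 -m crank '[[[0,0,0,0,0,0,44],[0,0,0,0,0,0,40],[0,0,0,0,0,0,40],[0,0,0,0,0,0,40],[0,0,0,0,0,0,40],[0,0,0,0,0,0,40],[0,0,0,0,0,0,40],[0,0,0,0,0,0,40]]]' 25
```

```text
time_s: 18.85
eef_pos: [588.8, -2.0, 20.3]
ee_rot: [-0.0, 0.848, 0.531, 0.0]
force: [0.7, 0.4, 0.6]
grip_width: 0.559
grip_force: 0.8
time_s: 19.65
eef_pos: [588.9, -2.0, 20.5]
ee_rot: [0.0, 0.848, 0.531, 0.0]
force: [-1.9, 1.1, 5.7]
grip_width: 0.55
grip_force: 25.1
```

```bash
python3 -m crank '[[[0,0,-0.1,0,0,0,40],[0,0,-0.2,0,0,0,40],[0,0,-0.4,0,0,0,40],[0,0,-0.6,0,0,0,40],[0,0,-0.8,0,0,0,40],[0,0,-0.8,0,0,0,40],[0,0,-0.6,0,0,0,40],[0,0,0,0,0,0,40]]]' 25
python3 look.py w7
python3 - <<'E'
from h import *
print(go([573,-202.5,108]))
cv2.imwrite("pics/z7.png",np.hstack([cv2.imread("pics/w7.png"),cv2.resize(capture("side")[140:290,190:400],None,fx=2.56,fy=2.56)[:384]])[:, :1050]); 
i=cv2.imread("pics/z7.png");cv2.imwrite("pics/z7.png",cv2.resize(i,(800,290)))
E
```

```text
time_s: 20.45
eef_pos: [590.1, -2.2, 111.0]
ee_rot: [0.002, 0.848, 0.531, 0.002]
force: [0.3, -0.1, -0.5]
grip_width: 0.547
grip_force: 25.6
w7 [590.08  -2.25 110.96] [0.   0.85 0.53 0.  ]
[-7.5   2.92  0.05]
```

View pics/z7.png

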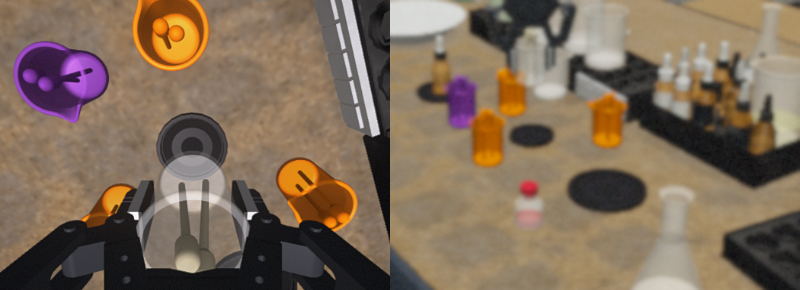

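The beaker is held and hangs upright, clear of the small saucer at (193,146). Carrying it to the large saucer.

```bash
python3 -m crank '[[[-0.4,0.16,0,0,0,0,40],[-0.8,0.3,0,0,0,0,40],[-1,0.4,0,0,0,0,40],[-1,0.4,0,0,0,0,40],[-1,0.4,0,0,0,0,40],[-1,0.4,0,0,0,0,40],[-1,0.4,0,0,0,0,40],[-0.7,0.26,0,0,0,0,40]]]'
python3 -m crank '[[[-0.4,0.15,0,0,0,0,40],[-0.2,0.05,0,0,0,0,40],[0,0,0,0,0,0,40],[0,0,0,0,0,0,40],[0,0,0,0,0,0,40],[0,0,0,0,0,0,40],[0,0,0,0,0,0,40],[0,0,0,0,0,0,40]]]'
python3 look.py w8
python3 - <<'E'
from h import *
s=sense();im=cv2.imread("pics/w8.png")
print(go([573,-202.5,20.5]))
m=(im.max(2)<75).astype(np.uint8);c=proj("wrist",[573,-202.5,9],s);print(c)
u=[proj("wrist",[573+55*np.cos(a),-202.5+55*np.sin(a),9],s) for a in np.linspace(0,6.28,60)]
for p in u: cv2.circle(im,(int(round(p[0])),int(round(p[1]))),1,(0,255,0),-1)
cv2.imwrite("pics/z8.png",im)
E
```

```text
time_s: 21.35
eef_pos: [573.9, -189.1, 107.0]
ee_rot: [-0.0, 0.848, 0.53, -0.0]
force: [0.2, 0.1, -0.0]
grip_width: 0.545
grip_force: 25.6
time_s: 22.15
eef_pos: [572.6, -202.4, 107.8]
ee_rot: [0.0, 0.848, 0.531, 0.0]
force: [0.2, 0.2, 0.2]
grip_width: 0.544
grip_force: 25.6
w8 [ 572.61 -202.38  107.85] [0.   0.85 0.53 0.  ]
[0.01 0.02 3.49]
[252.7  191.67]
```

View pics/z8.png

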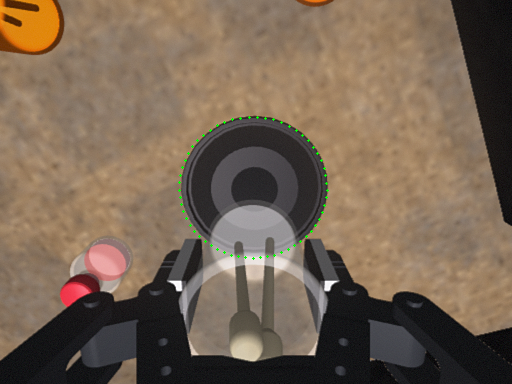

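```bash
python3 - <<'E'
from h import *
import pickle
s=pickle.load(open("w8.pkl","rb"));w,x,y,z=s["ee_rot"];M=R.from_quat([x,y,z,w]).as_matrix()
for u,v in((255,203),(213,245),(297,245)): print(M.T@(ray("wrist",u,v,91.3,s)-s["eef_pos"]))
E
python3 -m crank '[[[0,0,0.3,0,0,0,40],[0,0,0.6,0,0,0,40],[0,0,0.7,0,0,0,40],[0,0,0.6,0,0,0,40],[0,0,0.4,0,0,0,40],[0,0,0.2,0,0,0,40],[0,0,0.15,0,0,0,40],[0,0,0.1,0,0,0,40]]]'
```

```text
[20.24  1.52 16.55]
[ -2.75 -20.12  16.55]
[-2.75 23.27 16.55]
time_s: 23.0
eef_pos: [572.8, -202.7, 31.7]
ee_rot: [0.0, 0.848, 0.531, 0.0]
force: [-0.1, 0.2, -0.1]
grip_width: 0.542
grip_force: 25.6
```

```bash
python3 -m crank '[[[0.03,-0.03,0.15,0,0,0,40],[0,0,0.1,0,0,0,40],[0,0,0.08,0,0,0,40],[0,0,0.06,0,0,0,40],[0,0,0.04,0,0,0,40],[0,0,0.01,0,0,0,40],[0,0,0,0,0,0,40],[0,0,0,0,0,0,40]]]'
```

```text
time_s: 23.8
eef_pos: [572.3, -201.6, 20.6]
ee_rot: [0.0, 0.848, 0.531, 0.0]
force: [-0.0, 0.1, -0.0]
grip_width: 0.543
grip_force: 25.6
```

```bash
for i in 1 2; do python3 -m crank '[[[0,0,0.02,0,0,0,40],[0,0,0,0,0,0,40],[0,0,0,0,0,0,40],[0,0,0.02,0,0,0,40],[0,0,0,0,0,0,40],[0,0,0,0,0,0,40],[0,0,0,0,0,0,40],[0,0,0,0,0,0,40]]]' | grep -E "pos|force"; done
```

```text
eef_pos: [572.4, -201.6, 20.5]
force: [-4.0, 0.7, 9.6]
grip_force: 25.6
eef_pos: [572.5, -201.7, 20.4]
force: [-6.8, 2.8, 16.7]
grip_force: 25.7
```

```bash
python3 -m crank '[[[0,0,-0.05,0,0,0,40],[0,0,0,0,0,0,40],[0,0,0,0,0,0,48],[0,0,0,0,0,0,52],[0,0,0,0,0,0,58],[0,0,0,0,0,0,64],[0,0,0,0,0,0,66],[0,0,0,0,0,0,66]]]'
python3 -m crank '[[[0,0,-0.2,0,0,0,66],[0,0,-0.5,0,0,0,66],[0,0,-0.8,0,0,0,66],[0,0,-1,0,0,0,66],[0,0,-1,0,0,0,66],[0,0,-1,0,0,0,66],[0,0,-1,0,0,0,66],[0,0,-1,0,0,0,66]]]'
python3 -m crank '[[[0,0,0,0,0,0,66],[0,0,0,0,0,0,66],[0,0,0,0,0,0,66],[0,0,0,0,0,0,66],[0,0,0,0,0,0,66],[0,0,0,0,0,0,66],[0,0,0,0,0,0,66],[0,0,0,0,0,0,66]]]'>/dev/null
python3 look.py w9
python3 - <<'E'
from h import *
s=sense();im=cv2.imread("pics/w9.png")
print(proj("wrist",[573,-202.5,9],s),proj("wrist",[573,-202.5,70],s))
cv2.imwrite("pics/z9.png",cv2.resize(im[80:280,150:360],None,fx=2.8,fy=2.8,interpolation=2))
E
```

```text
time_s: 26.2
eef_pos: [572.2, -201.5, 19.7]
ee_rot: [-0.0, 0.848, 0.531, -0.0]
force: [0.5, -0.4, 0.3]
grip_width: 0.774
grip_force: 0.0
time_s: 27.0
eef_pos: [572.1, -201.5, 184.6]
ee_rot: [0.001, 0.848, 0.531, 0.0]
force: [0.1, 0.9, -0.6]
grip_width: 0.777
grip_force: 0.0
w9 [ 572.2  -201.54  182.21] [-0.    0.85  0.53 -0.  ]
[253.42 168.83] [253.61 187.26]
```

View pics/z9.png

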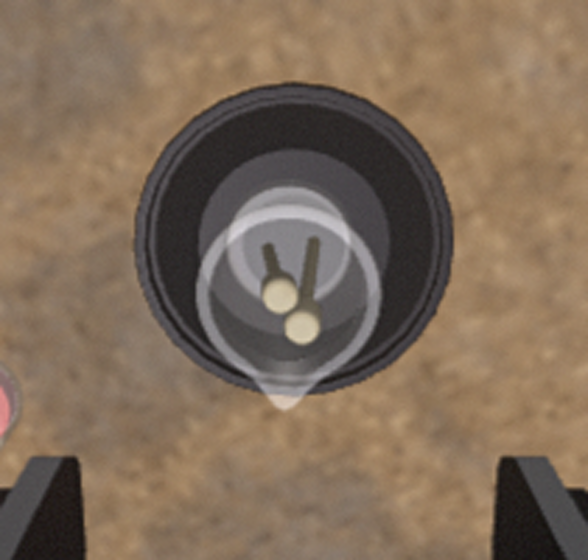

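The beaker sits upright and flat, base disc centre at (290,245) against a saucer centre of (294,239), so it's within about 2 mm. Now on to the dropper bottle.

```bash
python3 - <<'E'
from h import *
print(go([562,224.8,182]))
E
python3 -m crank '[[[1,-0.45,0,0,0,0,66],[1,-0.45,0,0,0,0,60],[1,-0.45,0,0,0,0,60],[1,-0.45,0,0,0,0,60],[1,-0.45,0,0,0,0,60],[1,-0.45,0,0,0,0,60],[1,-0.45,0,0,0,0,60],[1,-0.45,0,0,0,0,60]]]'
python3 - <<'E'
from h import *
print(go([562,224.8,182]))
E
```

```text
[15.16 -7.82  0.01]
time_s: 28.65
eef_pos: [578.6, 18.8, 182.4]
ee_rot: [0.0, 0.848, 0.531, 0.0]
force: [0.1, 0.1, 0.9]
grip_width: 0.699
grip_force: 0.0
[ 7.12 -4.2   0.02]
```

```bash
python3 -m crank '[[[1,-0.6,0,0,0,0,60],[1,-0.6,0,0,0,0,60],[1,-0.6,0,0,0,0,60],[1,-0.6,0,0,0,0,60],[1,-0.6,0,0,0,0,60],[1,-0.6,0,0,0,0,60],[0.7,-0.4,0,0,0,0,60],[0.4,-0.2,0,0,0,0,60]]]' >/dev/null
python3 -m crank '[[[0,0,0,0,0,0,60],[0,0,0,0,0,0,60],[0,0,0,0,0,0,60],[0,0,0,0,0,0,60],[0,0,0,0,0,0,60],[0,0,0,0,0,0,60],[0,0,0,0,0,0,60],[0,0,0,0,0,0,60]]]' >/dev/null
python3 look.py w10
python3 - <<'E'
from h import *
s=sense();im=cv2.imread("pics/w10.png")
for a in np.linspace(0,6.28,50):
  for c,r,z in(((560.6,226.4),45,9),((562,224.8),16.5,4),((562,224.8),16.5,72)):
    p=proj("wrist",[c[0]+r*np.cos(a),c[1]+r*np.sin(a),z],s);cv2.circle(im,(int(round(p[0])),int(round(p[1]))),0,(0,255,0),-1)
print(go([562,224.8,46]))
cv2.imwrite("pics/z10.png",cv2.resize(im[80:280,150:360],None,fx=2.8,fy=2.8,interpolation=2))
E
```

```text
w10 [561.78 223.16 182.28] [-0.    0.85  0.53 -0.  ]
[ 0.06 -0.02  5.45]
```

View pics/z10.png

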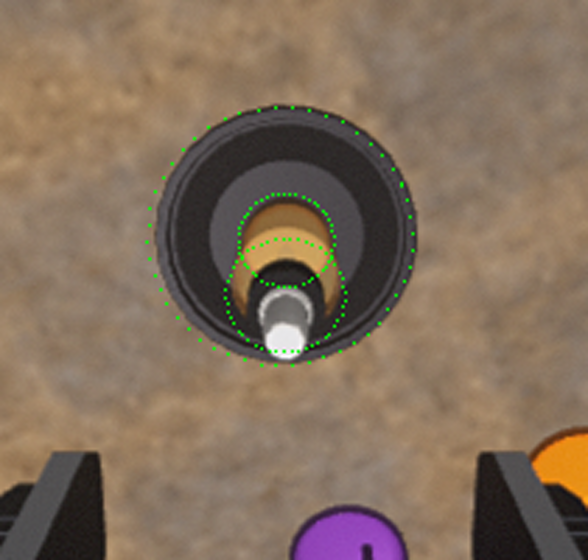

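The bottle is where predicted, base centre at about (287,240). The middle saucer's centre at (287,233) is about 1.7 mm off my estimate, so I'm updating it to (561.7,226). Descending on the dropper.

```bash
python3 -m crank '[[[0.06,0,0.5,0,0,0,60],[0,0,0.8,0,0,0,60],[0,0,0.8,0,0,0,60],[0,0,0.7,0,0,0,60],[0,0,0.5,0,0,0,60],[0,0,0.4,0,0,0,60],[0,0,0.3,0,0,0,60],[0,0,0.3,0,0,0,60]]]'
python3 -m crank '[[[0,0,0.4,0,0,0,60],[0,0,0.4,0,0,0,60],[0,0,0.3,0,0,0,60],[0,0,0.2,0,0,0,60],[0,0,0,0,0,0,50],[0,0,0,0,0,0,42],[0,0,0,0,0,0,36],[0,0,0,0,0,0,28]]]'
python3 -m crank '[[[0,0,0,0,0,0,26],[0,0,0,0,0,0,26],[0,0,0,0,0,0,26],[0,0,0,0,0,0,26],[0,0,0,0,0,0,26],[0,0,0,0,0,0,26],[0,0,0,0,0,0,26],[0,0,0,0,0,0,26]]]' 25
```

```text
time_s: 31.1
eef_pos: [562.7, 224.6, 74.5]
ee_rot: [0.0, 0.848, 0.531, 0.0]
force: [0.5, -0.4, 0.3]
grip_width: 0.702
grip_force: 0.0
time_s: 31.9
eef_pos: [562.7, 224.6, 42.8]
ee_rot: [0.0, 0.848, 0.531, 0.0]
force: [-0.5, 0.5, 1.0]
grip_width: 0.381
grip_force: 25.5
time_s: 32.7
eef_pos: [562.7, 224.6, 42.8]
ee_rot: [0.0, 0.848, 0.531, 0.0]
force: [0.2, -0.2, 4.7]
grip_width: 0.379
grip_force: 25.8
```

```bash
python3 -m crank '[[[0,0,-0.1,0,0,0,26],[0,0,-0.3,0,0,0,26],[0,0,-0.6,0,0,0,26],[0,0,-0.8,0,0,0,26],[0,0,-0.9,0,0,0,26],[0,0,-0.8,0,0,0,26],[0,0,-0.6,0,0,0,26],[0,0,-0.3,0,0,0,26]]]'
python3 - <<'E'
from h import *
print(go([587,-6.3,153]))
E
```

```text
time_s: 33.5
eef_pos: [562.9, 224.6, 154.8]
ee_rot: [0.001, 0.848, 0.531, 0.001]
force: [0.4, -0.6, -1.2]
grip_width: 0.377
grip_force: 25.4
[-7.89  4.9   0.07]
```

```bash
python3 -m crank '[[[-0.4,0.25,0,0,0,0,26],[-0.8,0.5,0,0,0,0,26],[-1,0.62,0,0,0,0,26],[-1,0.62,0,0,0,0,26],[-1,0.62,0,0,0,0,26],[-1,0.62,0,0,0,0,26],[-1,0.62,0,0,0,0,26],[-0.8,0.5,0,0,0,0,26]]]' >/dev/null
python3 -m crank '[[[-0.5,0.3,0,0,0,0,26],[-0.3,0.19,0,0,0,0,26],[-0.09,0.06,0,0,0,0,26],[0,0,0,0,0,0,26],[0,0,0,0,0,0,26],[0,0,0,0,0,0,26],[0,0,0,0,0,0,26],[0,0,0,0,0,0,26]]]'
python3 look.py w11
python3 - <<'E'
from h import *
s=sense();im=cv2.imread("pics/w11.png")
zb=s["eef_pos"][2]-38.8
def draw(c,r,z):
  for a in np.linspace(0,6.28,50):
    p=proj("wrist",[c[0]+r*np.cos(a),c[1]+r*np.sin(a),z],s);cv2.circle(im,(int(round(p[0])),int(round(p[1]))),0,(0,255,0),-1)
draw((587,-6.3),36,9);draw(s["eef_pos"],16.5,zb)
print(go([587,-6.3,43]))
cv2.imwrite("pics/z11.png",cv2.resize(im[100:320,140:370],None,fx=2.6,fy=2.6,interpolation=2))
E
```

```text
time_s: 35.1
eef_pos: [586.4, -6.1, 152.3]
ee_rot: [0.0, 0.848, 0.531, 0.0]
force: [-0.0, -0.5, -0.8]
grip_width: 0.378
grip_force: 25.4
w11 [586.43  -6.07 152.33] [0.   0.85 0.53 0.  ]
[0.01 0.02 4.37]
```

View pics/z11.png

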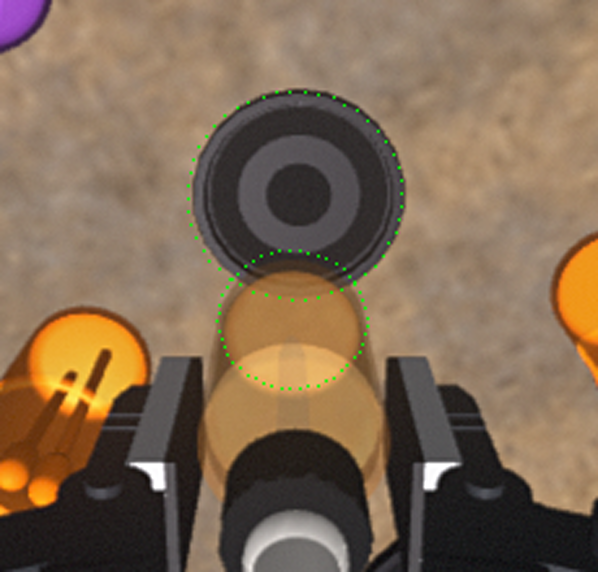

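The small saucer matches my estimate within 1 mm, centre at (298,193). The amber base disc, centre at about (291,336), sits lower in the image than predicted, which hints that the bottle tilted or slipped in the grip. My picture allowance is used up, so I'll check numerically.

Run:
```python
from h import *
for n,rows,(a,b) in(("w11",range(196,290,5),(200,310)),("w10",range(146,190,3),(215,290))):
    im=cv2.imread(f"pics/{n}.png").astype(int)
    for r in rows:
        # amber excess: R-B
        d=(im[r,a:b,2]-im[r,a:b,0]);x=np.where(d>45)[0]
        print(n,r,(x.min()+a,x.max()+a,len(x)) if len(x) else None, end=" | ")
    print()
    c=252;print([ (r,*im[r,c]) for r in range(rows[0],rows[0]+60,3)])
```

```text
w11 196 (np.int64(219), np.int64(306), 19) | w11 201 (np.int64(218), np.int64(296), 18) | w11 206 (np.int64(218), np.int64(298), 55) | w11 211 (np.int64(218), np.int64(297), 80) | w11 216 (np.int64(207), np.int64(301), 89) | w11 221 (np.int64(200), np.int64(309), 102) | w11 226 (np.int64(200), np.int64(309), 101) | w11 231 (np.int64(200), np.int64(298), 99) | w11 236 (np.int64(200), np.int64(309), 110) | w11 241 (np.int64(218), np.int64(309), 74) | w11 246 (np.int64(219), np.int64(309), 71) | w11 251 (np.int64(219), np.int64(286), 68) | w11 256 (np.int64(219), np.int64(287), 69) | w11 261 (np.int64(217), np.int64(288), 72) | w11 266 (np.int64(216), np.int64(289), 58) | w11 271 (np.int64(216), np.int64(289), 38) | w11 276 (np.int64(216), np.int64(288), 28) | w11 281 (np.int64(218), np.int64(287), 19) | w11 286 (np.int64(220), np.int64(288), 16) | 
[(196, np.int64(87), np.int64(84), np.int64(91)), (199, np.int64(40), np.int64(42), np.int64(48)), (202, np.int64(38), np.int64(50), np.int64(66)), (205, np.int64(46), np.int64(90), np.int64(137)), (208, np.int64(59), np.int64(105), np.int64
[... 1678 characters left out ...]
93), np.int64(159), np.int64(202)), (167, np.int64(93), np.int64(156), np.int64(197)), (170, np.int64(99), np.int64(157), np.int64(197)), (173, np.int64(30), np.int64(35), np.int64(40)), (176, np.int64(24), np.int64(30), np.int64(32)), (179, np.int64(41), np.int64(42), np.int64(46)), (182, np.int64(103), np.int64(106), np.int64(109)), (185, np.int64(114), np.int64(117), np.int64(121)), (188, np.int64(103), np.int64(104), np.int64(109)), (191, np.int64(107), np.int64(111), np.int64(113)), (194, np.int64(114), np.int64(118), np.int64(120)), (197, np.int64(232), np.int64(232), np.int64(232)), (200, np.int64(231), np.int64(229), np.int64(230)), (203, np.int64(231), np.int64(230), np.int64(231))]
```

The apparent shift matches the w10 view (204 predicted, 204 observed). It comes from the inset inner floor of the glass, so there is no tilt or slip. Lowering into the small saucer.

```bash
python3 -m crank '[[[0.07,0.04,0.3,0,0,0,26],[0,0,0.6,0,0,0,26],[0,0,0.8,0,0,0,26],[0,0,0.8,0,0,0,26],[0,0,0.7,0,0,0,26],[0,0,0.4,0,0,0,26],[0,0,0.25,0,0,0,26],[0,0,0.15,0,0,0,26]]]'
python3 -m crank '[[[0,0,0.12,0,0,0,26],[0,0,0.08,0,0,0,26],[0,0,0.06,0,0,0,26],[0,0,0.04,0,0,0,26],[0,0,0.02,0,0,0,26],[0,0,0,0,0,0,26],[0,0,0,0,0,0,26],[0,0,0,0,0,0,26]]]'
```

```text
time_s: 35.95
eef_pos: [588.2, -5.3, 52.1]
ee_rot: [0.0, 0.848, 0.531, 0.0]
force: [-0.2, -0.3, -0.5]
grip_width: 0.378
grip_force: 25.4
time_s: 36.75
eef_pos: [588.1, -5.3, 44.4]
ee_rot: [0.0, 0.848, 0.531, 0.0]
force: [0.2, 0.7, -0.9]
grip_width: 0.38
grip_force: 25.4
```

```bash
python3 -m crank '[[[0,0,0.03,0,0,0,26],[0,0,0,0,0,0,26],[0,0,0.02,0,0,0,26],[0,0,0,0,0,0,26],[0,0,0.02,0,0,0,26],[0,0,0,0,0,0,26],[0,0,0,0,0,0,26],[0,0,0,0,0,0,26]]]'
```

```text
time_s: 37.55
eef_pos: [588.2, -5.3, 42.8]
ee_rot: [0.0, 0.848, 0.531, 0.0]
force: [-1.8, 0.4, 3.6]
grip_width: 0.38
grip_force: 25.7
```

```bash
python3 -m crank '[[[0,0,0,0,0,0,33],[0,0,0,0,0,0,36],[0,0,0,0,0,0,42],[0,0,0,0,0,0,50],[0,0,0,0,0,0,58],[0,0,0,0,0,0,58],[0,0,0,0,0,0,58],[0,0,0,0,0,0,58]]]'
python3 -m crank '[[[0,0,-0.2,0,0,0,58],[0,0,-0.5,0,0,0,58],[0,0,-0.8,0,0,0,58],[0,0,-1,0,0,0,58],[0,0,-1,0,0,0,58],[0,0,-1,0,0,0,58],[0,0,-0.7,0,0,0,58],[0,0,-0.4,0,0,0,58]]]' >/dev/null
python3 -m crank '[[[0,0,0,0,0,0,58],[0,0,0,0,0,0,58],[0,0,0,0,0,0,58],[0,0,0,0,0,0,58],[0,0,0,0,0,0,58],[0,0,0,0,0,0,58],[0,0,0,0,0,0,58],[0,0,0,0,0,0,58]]]' >/dev/null
python3 look.py w12
python3 - <<'E'
from h import *
s=sense();im=cv2.imread("pics/w12.png").astype(int)
c=proj("wrist",[587.8,-5.8,9],s);print(c,proj("wrist",[588,-5.5,4],s))
u,v=c.round().astype(int);m=((im.max(2)<80)|(im[...,2]-im[...,0]<12)).astype(np.uint8)
for r in range(v-40,v+45,8):
    x=np.where(im[r,u-60:u+60].max(1)<80)[0]+u-60;a=np.where(im[r,u-60:u+60,2]-im[r,u-60:u+60,0]>45)[0]+u-60;a=a[abs(a-u)<25]
    print(r,x.min() if len(x) else None,x.max() if len(x) else None,a.min() if len(a) else None,a.max() if len(a) else None)
print([(r,im[r,u].tolist()) for r in range(v-46,v-5,3)])
print(go([441,-204,120]))
E
```

```text
time_s: 38.35
eef_pos: [588.1, -5.3, 42.5]
ee_rot: [0.0, 0.848, 0.531, -0.0]
force: [0.5, -0.7, 1.3]
grip_width: 0.678
grip_force: 0.0
w12 [588.09  -5.25 182.53] [-0.    0.85  0.53 -0.  ]
[252.25 168.89] [252.3  167.31]
129 None None 229 251
137 234 273 None None
145 225 281 None None
153 220 286 None None
161 221 289 240 265
169 220 289 237 268
177 221 288 234 270
185 225 285 233 271
193 232 279 237 267
201 241 266 228 276
209 None None 228 276
[(123, [113, 129, 149]), (126, [118, 137, 155]), (129, [114, 136, 159]), (132, [33, 37, 42]), (135, [84, 80, 88]), (138, [43, 44, 50]), (141, [45, 44, 52]), (144, [43, 42, 47]), (147, [57, 59, 62]), (150, [82, 79, 85]), (153, [58, 68, 84]), (156, [64, 108, 150]), (159, [61, 104, 140]), (162, [63, 109, 148])]
[-9.72 -1.82  2.5 ]
```

The dropper is standing in the small saucer, about 2 mm off centre, which is fine. Now fetch the parked stopper bottle.

```bash
python3 -m crank '[[[-1,-0.2,0,0,0,0,60],[-1,-0.2,0,0,0,0,60],[-1,-0.2,0,0,0,0,60],[-1,-0.2,0,0,0,0,60],[-1,-0.2,0,0,0,0,60],[-1,-0.2,0,0,0,0,60],[-1,-0.2,0,0,0,0,60],[-1,-0.2,0,0,0,0,60]]]' >/dev/null
python3 -m crank '[[[-0.9,-0.2,0,0,0,0,60],[-0.5,0,0,0,0,0,60],[-0.3,0,0,0,0,0,60],[0,0,0,0,0,0,60],[0,0,0,0,0,0,60],[0,0,0,0,0,0,60],[0,0,0,0,0,0,60],[0,0,0,0,0,0,60]]]' >/dev/null
python3 look.py w13
python3 - <<'E'
from h import *
s=sense();im=cv2.imread("pics/w13.png");hsv=cv2.cvtColor(im,cv2.COLOR_BGR2HSV);m=cv2.inRange(hsv,(170,170,100),(180,255,255))
k,l,st,ce=cv2.connectedComponentsWithStats(m);i=1+np.argmax(st[1:,4]);print(st[i],ce[i],ray("wrist",*ce[i],56,s))
print(go([441,-204,10]))
E
```

```text
w13 [ 441.81 -203.41  182.54] [-0.    0.85  0.53  0.  ]
[240 168  27  26 313] [255.65 180.7 ] [ 444.71 -203.97   56.  ]
[-0.03 -0.02  6.9 ]
```

```bash
python3 -m crank '[[[0,0,0.5,0,0,0,60],[0,0,0.9,0,0,0,60],[0,0,1,0,0,0,60],[0,0,1,0,0,0,60],[0,0,0.8,0,0,0,60],[0,0,0.5,0,0,0,60],[0,0,0.4,0,0,0,60],[0,0,0.3,0,0,0,60]]]'
python3 -m crank '[[[0,0,0.4,0,0,0,60],[0,0,0.4,0,0,0,60],[0,0,0.3,0,0,0,60],[0,0,0.2,0,0,0,60],[0,0,0.1,0,0,0,60],[0,0,0.05,0,0,0,52],[0,0,0,0,0,0,44],[0,0,0,0,0,0,36]]]'
python3 -m crank '[[[0,0,0,0,0,0,30],[0,0,0,0,0,0,30],[0,0,0,0,0,0,30],[0,0,-0.1,0,0,0,30],[0,0,-0.4,0,0,0,30],[0,0,-0.8,0,0,0,30],[0,0,-1,0,0,0,30],[0,0,-1,0,0,0,30]]]' 25
python3 -m crank '[[[0,0,-1,0,0,0,30],[0,0,-0.7,0,0,0,30],[0,0,-0.3,0,0,0,30],[0,0,0,0,0,0,30],[0,0,0,0,0,0,30],[0,0,0,0,0,0,30],[0,0,0,0,0,0,30],[0,0,0,0,0,0,30]]]'
python3 - <<'E'
from h import *
print(go([561.7,226,135]),go([480,50,135]))
E
```

```text
time_s: 42.45
eef_pos: [441.7, -203.7, 47.0]
ee_rot: [-0.0, 0.848, 0.531, -0.0]
force: [0.9, -0.3, -0.1]
grip_width: 0.698
grip_force: 0.0
time_s: 43.25
eef_pos: [441.8, -203.9, 11.6]
ee_rot: [0.0, 0.848, 0.531, 0.0]
force: [-0.2, 0.5, -0.2]
grip_width: 0.434
grip_force: 25.1
time_s: 44.05
eef_pos: [441.5, -203.6, 95.2]
ee_rot: [-0.0, 0.848, 0.531, -0.0]
force: [0.5, -0.9, 0.1]
grip_width: 0.436
grip_force: 25.2
time_s: 44.85
eef_pos: [441.5, -203.6, 143.3]
ee_rot: [-0.0, 0.848, 0.531, -0.0]
force: [-0.4, 0.2, -0.9]
grip_width: 0.44
grip_force: 25.2
[17.56 -3.19  0.34] [ 9.8  -3.05  0.34]
```

```bash
python3 -m crank '[[[0.4,-0.1,0,0,0,0,30],[0.8,-0.14,0,0,0,0,30],[1,-0.18,0,0,0,0,30],[1,-0.18,0,0,0,0,30],[1,-0.18,0,0,0,0,30],[1,-0.18,0,0,0,0,30],[1,-0.18,0,0,0,0,30],[1,-0.18,0,0,0,0,30]]]' >/dev/null
python3 -m crank '[[[1,-0.18,0,0,0,0,30],[1,-0.18,0,0,0,0,30],[1,-0.18,0,0,0,0,30],[1,-0.18,0,0,0,0,30],[1,-0.18,0,0,0,0,30],[1,-0.18,0,0,0,0,30],[1,-0.18,0,0,0,0,30],[1,-0.18,0,0,0,0,30]]]' >/dev/null
python3 -m crank '[[[0.9,-0.18,0,0,0,0,30],[0.7,-0.13,0,0,0,0,30],[0.5,-0.1,0,0,0,0,30],[0.2,0,0,0,0,0,30],[0,0,0,0,0,0,30],[0,0,0,0,0,0,30],[0,0,0,0,0,0,30],[0,0,0,0,0,0,30]]]'
python3 look.py w14
python3 - <<'E'
from h import *
s=sense();im=cv2.imread("pics/w14.png").astype(int)
c=proj("wrist",[561.7,226,9],s);print(c,go([561.7,226,15]));u,v=c.round().astype(int)
for r in range(v-50,v+40,8):
    x=np.where(im[r,u-75:u+75].max(1)<80)[0]+u-75;print(r,x.min() if len(x) else None,x.max() if len(x) else None,end=" | ")
print([(r,im[r,u].max()) for r in range(v-62,v-35,2)])
E
```

```text
time_s: 47.25
eef_pos: [561.6, 223.9, 143.9]
ee_rot: [0.0, 0.848, 0.53, 0.0]
force: [-0.1, -0.1, -0.3]
grip_width: 0.436
grip_force: 25.2
w14 [561.58 223.9  143.89] [0.   0.85 0.53 0.  ]
[251.26 176.88] [ 0.07 -0.03  5.16]
127 232 273 | 135 219 286 | 143 211 294 | 151 206 299 | 159 207 302 | 167 205 304 | 175 204 304 | 183 205 303 | 191 207 301 | 199 211 297 | 207 218 291 | 215 228 282 | [(115, np.int64(149)), (117, np.int64(152)), (119, np.int64(152)), (121, np.int64(158)), (123, np.int64(47)), (125, np.int64(82)), (127, np.int64(89)), (129, np.int64(83)), (131, np.int64(47)), (133, np.int64(47)), (135, np.int64(47)), (137, np.int64(44)), (139, np.int64(46)), (141, np.int64(43))]
```

```bash
cat > fit.py <<'E'
import pickle,sys
from h import *
def fit(n,c,rad,lo,hi):
    im=cv2.imread(f"pics/{n}.png").astype(float).max(2);s=pickle.load(open(n+".pkl","rb"))
    P=[]
    for a in np.radians(np.arange(0,360,4)):   # along rays from outside in: first drop bench->dark
        rs=np.arange(rad+9,rad-9,-.25);q=[proj("wrist",[c[0]+r*np.cos(a),c[1]+r*np.sin(a),9],s) for r in rs]
        if any(not(60<p[0]<440 and lo<p[1]<hi) for p in q): continue
        v=np.array([cv2.getRectSubPix(im.astype(np.float32),(1,1),(float(p[0]),float(p[1])))[0,0] for p in q])
        i=np.where(v<90)[0]
        if len(i) and i[0]>0: P.append([c[0]+rs[i[0]]*np.cos(a),c[1]+rs[i[0]]*np.sin(a)])
    P=np.array(P)
    for _ in range(4):
        x=np.linalg.lstsq(np.c_[2*P,np.ones(len(P))],(P**2).sum(1),rcond=None)[0];r=np.sqrt(x[2]+x[:2]@x[:2]);e=abs(np.hypot(*(P-x[:2]).T)-r);P=P[e<max(1,2*e.std())]
    w,a,b,z=s["ee_rot"];M=R.from_quat([a,b,z,w]).as_matrix()
    print(n,x[:2],"r",r,len(P),"tool offset from TCP",(M.T@(np.r_[x[:2],0]-s["eef_pos"]))[:2])
fit("w14",(561.7,226),45,0,225);fit("w10",(561.7,226),45,0,225);fit("w1",(561,226),45,0,290)
fit("w11",(587.5,-6),36,0,200);fit("w12",(587.5,-6),36,0,220);fit("w3",(587,-6),36,0,235)
fit("w8",(573,-202.5),55,0,235);fit("w9",(573,-202.5),55,0,225);fit("w4",(573,-202.5),55,0,300)
E
python3 fit.py
```

```text
Traceback (most recent call last):
  File "fit.py", line 17, in <module>
    fit("w14",(561.7,226),45,0,225);fit("w10",(561.7,226),45,0,225);fit("w1",(561,226),45,0,290)
    ~~~^^^^^^^^^^^^^^^^^^^^^^^^^^^^
  File "fit.py", line 7, in fit
    rs=np.arange(rad+9,rad-9,-.25);q=[proj("wrist",[c[0]+r*np.cos(a),c[1]+r*np.sin(a),9],s) for r in rs]
                                      ~~~~^^^^^^^^^^^^^^^^^^^^^^^^^^^^^^^^^^^^^^^^^^^^^^^^^
  File "h.py", line 14, in proj
    m,C=T(name,s);q=np.linalg.inv(C)@np.r_[P,1];return np.array([m["cx"]+m["fx"]*q[0]/-q[2],m["cy"]-m["fy"]*q[1]/-q[2]])
        ~^^^^^^^^
  File "h.py", line 6, in T
    m=camera_model(name)
ValueError: time passes only in moves, steps and waits
```

```bash
sed -i 's/^def T(/import functools\ncamera_model=functools.lru_cache(None)(camera_model)\ndef T(/' h.py; python3 fit.py
```

```text
w14 [563.12 226.39] r 44.12524640805044 67 tool offset from TCP [2.91 0.29]
w10 [563.04 226.3 ] r 44.1690269993619 82 tool offset from TCP [ 3.38 -0.23]
w1 [558.2  225.47] r 44.75468011155663 68 tool offset from TCP [-120.55   45.64]
w11 [589.77  -4.97] r 34.23899678828049 52 tool offset from TCP [2.45 2.52]
w12 [588.9   -5.91] r 35.215053571185976 76 tool offset from TCP [-0.23  1.02]
w3 [584.19  -6.86] r 35.19977705346672 58 tool offset from TCP [-66.86  -1.23]
w8 [ 574.56 -201.9 ] r 53.94846944896673 61 tool offset from TCP [1.28 1.54]
w9 [ 574.48 -202.01] r 54.06486701133312 77 tool offset from TCP [0.57 2.29]
w4 [ 571.08 -202.63] r 54.41000339429371 90 tool offset from TCP [-53.13  -2.74]
```

The two tool yaws show a consistent wrist-camera bias of about (2.3, 0.9) mm in the tool frame. Corrected, the true middle saucer centre is about (560.9,224.6) and the held bottle is at the TCP within 0.5 mm. Lowering with that correction.

```bash
python3 -m crank '[[[0.01,-0.04,0.4,0,0,0,30],[0,0,0.8,0,0,0,30],[0,0,1,0,0,0,30],[0,0,0.9,0,0,0,30],[0,0,0.7,0,0,0,30],[0,0,0.4,0,0,0,30],[0,0,0.3,0,0,0,30],[0,0,0.2,0,0,0,30]]]'
python3 -m crank '[[[0,0,0.15,0,0,0,30],[0,0,0.1,0,0,0,30],[0,0,0.06,0,0,0,30],[0,0,0.04,0,0,0,30],[0,0,0.02,0,0,0,30],[0,0,0,0,0,0,30],[0,0,0,0,0,0,30],[0,0,0,0,0,0,30]]]'
```

```text
time_s: 48.1
eef_pos: [560.8, 225.1, 26.0]
ee_rot: [0.0, 0.848, 0.531, 0.0]
force: [0.4, -0.1, -0.2]
grip_width: 0.439
grip_force: 25.2
time_s: 48.9
eef_pos: [560.8, 225.1, 17.1]
ee_rot: [0.0, 0.848, 0.531, 0.0]
force: [0.2, 0.3, -0.7]
grip_width: 0.439
grip_force: 25.2
```

```bash
python3 -m crank '[[[0,0,0.03,0,0,0,30],[0,0,0,0,0,0,30],[0,0,0.02,0,0,0,30],[0,0,0,0,0,0,30],[0,0,0.02,0,0,0,30],[0,0,0,0,0,0,30],[0,0,0,0,0,0,30],[0,0,0,0,0,0,30]]]'
```

```text
time_s: 49.7
eef_pos: [560.8, 225.1, 15.6]
ee_rot: [0.0, 0.848, 0.531, 0.0]
force: [-2.9, -0.6, 6.0]
grip_width: 0.435
grip_force: 25.5
```

Contact at the expected height. Release, rise, move aside and verify numerically with the top camera.

```bash
python3 -m crank '[[[0,0,-0.02,0,0,0,38],[0,0,0,0,0,0,41],[0,0,0,0,0,0,46],[0,0,0,0,0,0,54],[0,0,0,0,0,0,58],[0,0,0,0,0,0,58],[0,0,0,0,0,0,58],[0,0,0,0,0,0,58]]]'
python3 -m crank '[[[0,0,-0.2,0,0,0,58],[0,0,-0.5,0,0,0,58],[0,0,-0.8,0,0,0,58],[0,0,-1,0,0,0,58],[0,0,-1,0,0,0,58],[0,0,-1,0,0,0,58],[0,0,-1,0,0,0,58],[0,0,-1,0,0,0,58]]]' >/dev/null
python3 -m crank '[[[0,0,0,0,0,0,58],[0,0,0,0,0,0,58],[0,0,0,0,0,0,58],[0,0,0,0,0,0,58],[0,0,0,0,0,0,58],[0,0,0,0,0,0,58],[0,0,0,0,0,0,58],[0,0,0,0,0,0,58]]]' >/dev/null
python3 look.py w15
python3 -m crank '[[[0.4,1,0,0,0,0,58],[0,0,-1,0,0,0,58],[-1,-1,-0.5,0,0,0,58],[-1,-1,0,0,0,0,58],[-1,-1,0,0,0,0,58],[-1,-1,0,0,0,0,58],[-1,-1,0,0,0,0,58],[-1,-1,0,0,0,0,58]]]'
cat > top.py <<'E'
from h import *
im=capture("top");cv2.imwrite("pics/t2.png",im);a=cv2.imread("pics/a_top.png")
def meas(im,tag):
    hsv=cv2.cvtColor(im,cv2.COLOR_BGR2HSV)
    w=np.zeros(im.shape[:2],np.uint8);w[145:235,170:350]=1
    for n,m in(("red",cv2.inRange(hsv,(168,110,80),(180,255,255))),("amber/orange",cv2.inRange(hsv,(8,120,60),(22,255,255)) ),("purple",cv2.inRange(hsv,(125,80,60),(160,255,255)))):
        k,l,st,ce=cv2.connectedComponentsWithStats(m*w)
        print(tag,n,[(ce[i].round(1).tolist(),int(st[i,4])) for i in range(1,k) if st[i,4]>12])
meas(a,"before");meas(im,"after")
d=cv2.absdiff(a,im).max(2);k,l,st,ce=cv2.connectedComponentsWithStats((d>40).astype(np.uint8))
print("changed",[st[i].tolist() for i in range(1,k) if st[i,4]>6])
for z,c in((9,(573,-203.5)),(9,(586.8,-7.7)),(9,(560.9,224.6))): print(proj("top",[*c,z]))
E
python3 top.py
```

```text
time_s: 50.5
eef_pos: [560.8, 225.1, 15.8]
ee_rot: [0.0, 0.848, 0.531, 0.0]
force: [1.2, 0.7, 0.2]
grip_width: 0.68
grip_force: 0.0
w15 [560.76 225.08 178.22] [-0.    0.85  0.53 -0.  ]
time_s: 52.95
eef_pos: [385.7, 153.4, 215.8]
ee_rot: [0.0, 0.848, 0.531, 0.0]
force: [-0.4, -0.8, 1.4]
grip_width: 0.677
grip_force: 0.0
before red [([329.5, 197.5], 48)]
before amber/orange [([290.6, 166.3], 252), ([233.4, 184.2], 261), ([195.0, 204.7], 57), ([274.7, 224.8], 243)]
before purple [([231.3, 213.4], 234)]
after red [([190.8, 203.4], 49)]
after amber/orange [([290.6, 166.3], 253), ([233.4, 184.1], 264), ([265.5, 196.9], 41), ([274.7, 224.8], 243)]
after purple [([231.3, 213.4], 234)]
changed [[256, 185, 18, 17, 219], [320, 189, 20, 17, 200], [187, 199, 13, 12, 122], [142, 238, 78, 146, 7519], [154, 252, 6, 5, 15], [210, 348, 4, 36, 69], [0, 361, 81, 23, 998], [257, 378, 25, 6, 39], [284, 378, 9, 6, 19]]
[326.93 198.76]
[266.07 195.52]
[194.46 204.68]
```

```bash
cat >> fit.py <<'E'
print()
fit("w15",(563,226.3),45,0,225)
s=pickle.load(open("w15.pkl","rb"));im=cv2.imread("pics/w15.png");hsv=cv2.cvtColor(im,cv2.COLOR_BGR2HSV);m=cv2.inRange(hsv,(165,150,80),(180,255,255))
k,l,st,ce=cv2.connectedComponentsWithStats(m);i=1+np.argmax(st[1:,4]);print("red",st[i],ce[i],ray("wrist",*ce[i],60,s))
m=(((hsv[...,0]>165)|(hsv[...,0]<5))&(hsv[...,1]>60)).astype(np.uint8);k,l,st,ce=cv2.connectedComponentsWithStats(m);i=1+np.argmax(st[1:,4]);x,y,w,h,_=st[i];print("pink bbox",st[i],"bottom-disc top ray",ray("wrist",x+w/2,y,5,s))
for n,u,v,z in(("red before",329.5,197.5,60),("red after",190.8,203.4,60),("dropper before",195.0,204.7,40),("dropper after",265.5,196.9,40),("large",326.25,198.6,9),("mid",194.16,204.46,9)): print(n,ray("top",u,v,z))
a=cv2.imread("pics/t2.png").max(2)
for r in range(180,214,3): x=np.where(a[r,245:290]<85)[0]+245; print(r,(x.min(),x.max()) if len(x) else None,end=" ")
E
python3 fit.py | sed -n '/^$/,$p'
```

```text
w15 [563.13 226.36] r 44.13248275026114 86 tool offset from TCP [2.2  1.59]
red [239 169  28  29 613] [253.18 182.97] [562.04 225.89  60.  ]
pink bbox [ 236  153   35   46 1262] bottom-disc top ray [568.31 237.91   5.  ]
red before [ 571.69 -203.12   60.  ]
red after [560.49 225.81  60.  ]
dropper before [558.02 216.69  40.  ]
dropper after [579.02  -5.9   40.  ]
large [ 573.57 -201.33    9.  ]
mid [561.62 225.58   9.  ]
180 None 183 None 186 (np.int64(262), np.int64(269)) 189 (np.int64(258), np.int64(273)) 192 (np.int64(256), np.int64(275)) 195 (np.int64(256), np.int64(275)) 198 (np.int64(257), np.int64(274)) 201 (np.int64(257), np.int64(273)) 204 (np.int64(261), np.int64(271)) 207 None 210 None 213 None
```

The stopper bottle is about 1 mm off the saucer centre. For a parallax-free check on the dropper, I'll put the wrist camera right above it.

Run:
```python
from h import *
print(go([553.6,-75.2,216]))
```

```text
[-5.2  10.17 -0.04]
```

```bash
python3 -m crank '[[[-0.5,1,0,0,0,0,58],[-0.5,1,0,0,0,0,58],[-0.5,1,0,0,0,0,58],[-0.5,1,0,0,0,0,58],[-0.5,1,0,0,0,0,58],[-0.5,1,0,0,0,0,58],[-0.5,1,0,0,0,0,58],[-0.5,1,0,0,0,0,58]]]' >/dev/null
python3 -m crank '[[[-0.5,1,0,0,0,0,58],[-0.5,0.9,0,0,0,0,58],[-0.2,0.3,0,0,0,0,58],[0,0,0,0,0,0,58],[0,0,0,0,0,0,58],[0,0,0,0,0,0,58],[0,0,0,0,0,0,58],[0,0,0,0,0,0,58]]]' >/dev/null
python3 look.py w16
cat > chk.py <<'E'
from fit import fit
from h import *
import pickle
s=pickle.load(open("w16.pkl","rb"));im=cv2.imread("pics/w16.png");hsv=cv2.cvtColor(im,cv2.COLOR_BGR2HSV)
print("----");fit("w16",(588.5,-5.5),36,0,380);c=proj("wrist",[588.5,-5.5,9],s);print(c)
x0,y0=int(c[0])-28,int(c[1])-28;p=im[y0:y0+56,x0:x0+56];h=hsv[y0:y0+56,x0:x0+56]
for n,m,z in(("amber",cv2.inRange(h,(5,110,50),(25,255,255)),40),("white",((p.min(2)>120)&(h[...,1]<60)).astype(np.uint8),108)):
    k,l,st,ce=cv2.connectedComponentsWithStats(m);i=1+np.argmax(st[1:,4])
    (u,v),r=cv2.minEnclosingCircle(np.argwhere(l==i)[:,::-1].astype(np.float32).copy())
    print(n,st[i],"circle",u+x0,v+y0,r,[ray("wrist",u+x0,v+y0,zz,s)[:2] for zz in(z,70)])
E
python3 chk.py | sed -n '/----/,$p'
```

```text
w16 [559.55 -74.09 216.  ] [0.   0.85 0.53 0.  ]
180 None 183 None 186 (np.int64(262), np.int64(269)) 189 (np.int64(258), np.int64(273)) 192 (np.int64(256), np.int64(275)) 195 (np.int64(256), np.int64(275)) 198 (np.int64(257), np.int64(274)) 201 (np.int64(257), np.int64(273)) 204 (np.int64(261), np.int64(271)) 207 None 210 None 213 None ----
w16 [588.53  -6.61] r 35.100971658358716 90 tool offset from TCP [73.35 -3.43]
[248.25  86.89]
amber [  9  11  37  39 553] circle 247.0 88.15789413452148 19.262107849121094 [array([587.42,  -6.  ]), array([587.96,  -5.96])]
white [ 18  22  18  19 251] circle 246.5 88.91176414489746 9.255885124206543 [array([588.09,  -6.21]), array([587.33,  -6.31])]
```

The dropper is within about 1 mm of centre and the bystanders haven't moved. The beaker is about 2 mm off. Handing in.

```bash
python3 -c "
from rig import *
print(finish_job())"
```

```text
the job is handed in; nothing more can be done
None
```

The job is handed in: the swab beaker stands on the largest saucer (about 2 mm off centre), the red-stoppered bottle on the middle-sized one and the dropper bottle on the smallest (each about 1 mm off), all three released and standing upright with the arm clear, the top view showed no change at the flask, tape roll or empty beaker, and no verdict came back.

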